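Line up the wrench sockets by size on the socket tray

ROBOT

A 6-joint arm with a two-finger parallel gripper is mounted at the origin on the work surface. World frame = base frame: x ahead of the robot, y to its left, z up, the work surface at z = 0. Lengths are in mm, angles in degrees, forces in N, time in s.
With the tool pointing down it reaches from about 350 to 850 mm from the base axis. Payload 8.1 kg.
Tool frame: the origin (TCP) lies between the finger pads; the fingertips stand 22 mm ahead of it and the grasp point (between the pads) lies 3 mm ahead of it; z points along the fingers, y is the line along which they close (so a half turn about z gives the same grasp; the last joint's range is limited). The gripper opens to 85 mm and grips with 20 to 120 N. Pads are 22 mm wide; open, the fingers measure 114 mm over their backs; the gripper's body (76 mm by 85 mm) begins 54 mm behind the grasp point. The pads swing forward as they close: fully open they stand 13 mm farther back than shut.
Start: joints at [-80.18, 7.471, 85.268, -0, 87.261, -4.893], TCP at [152.412, -580.324, 253.292] pointing down, gripper open.
Joint ranges: [-169.43, 169.43], [-51.17, 129.36], [1.28, 143.12], [-76.62, 256.62], [0, 156.53], [-152.29, 152.29]. Speed limits (degrees/s): [136.94, 136.94, 159.86, 180, 180, 180].

INTERFACE

Orientations are given as [roll, pitch, yaw] about the fixed x, y, z axes, in that order (R = Rz(yaw) Ry(pitch) Rx(roll)).
In Python, from bench import r, vision gives the robot as it stands.
- The arm moves only by the tool step_arm, never from a script. Its argument "targets" is a list that holds one entry, the list of rows, each a list of 6 numbers: the shift along the world's x, y, z in mm, then the turn, a rotation vector about the world's x, y, z in rad. In form: [[[x, y, z, rx, ry, rz], ...]]. A call has 1 to 12 rows; each row is the pose to reach, as a shift and turn from the pose commanded when the call began; what a row does not reach only later rows make up. A row lasts 1/12 s, in which the tool goes at most 41.7 mm and 7.16 degrees, less where a joint would pass 70% of its speed; a pose out of reach is approached as far as the arm can. A call with a gripper value outside its range is refused whole. "fingers" is the gripper's target within -1 to 1 (shut at 1, half-way at 0, fully open at -1), set as the call begins (left out, the last holds). The fingers move at their own pace and stop on an object; "newtons" is the grip in N (left out, the last holds). Time passes only in rows, so rows that repeat a pose let the fingers close. It gives the time, the measured TCP pose, the force, the opening and the grip force at its end, in the units of the state.
- r.sense(): the state, without advancing time (a new reading comes with each control period).
- vision.snapshot(name): name is "scene" or "top"; returns a dict with "img" (420x560x3 uint8, blue, green, red), "mtx" (3x3 intrinsics, pixels), "eye" and "attitude" of the camera in the world. Camera axes: x right, y up, looking along -z (the intrinsics and any distortion apply to the point x, -y, -z); pixel columns grow to the right and rows downward; lengths in mm; the calibration is good to about 2 mm. A picture is of the moment at which its call begins. There is no depth.
- r.hand_in(): hands the job in; it is judged then, once.
The state is a dict: "time": time; "joint_pos": joint angles; "qd": joint speeds; "joint_efforts": joint torques, N m; "tool_pos": TCP position; "tcp_rot": TCP orientation; "ft_force": force on the tool from outside, world axes, zero at the start; "wrist_torque": the same for the moment, N m; "finger_gap": finger opening in mm; "grip_force": force on a finger pad.
Only numpy, scipy, OpenCV 4.12 (cv2) and the standard library are available. Lean on these libraries where they do the work, as an engineer would, in place of code of your own. Each camera call takes 0.05 s, during which the arm holds its last target. There are 200 camera calls.

TASK

Tidy the four steel wrench sockets away on the blue tray in order of size: stand one centred on each white mark, the smallest next to the red end block, then larger and larger towards the black end. Keep every socket upright with its black mouth on top, without knocking any over, and let go of them all.

Things in the scene. Friction and masses are not known exactly. Their poses are not given: they have to be found in the camera images.
- socket_1_mid (a point): Bright steel wrench socket no. 1, the smallest of four: a plain upright cylinder 22 mm in diameter and 50 mm tall with a black hexagonal mouth on top, standing on the bench. Loose. The point is its centre on the axis, half-way up (25 mm above its foot); z axis up along the socket.
- socket_2_mid (a point): Bright steel wrench socket no. 2, the second smallest of four: a plain upright cylinder 30 mm in diameter and 55 mm tall with a black hexagonal mouth on top, standing on the bench. Loose. The point is its centre on the axis, half-way up (27.5 mm above its foot); z axis up along the socket.
- socket_3_mid (a point): Bright steel wrench socket no. 3, the second largest of four: a plain upright cylinder 38 mm in diameter and 60 mm tall with a black hexagonal mouth on top, standing on the bench. Loose. The point is its centre on the axis, half-way up (30 mm above its foot); z axis up along the socket.
- socket_4_mid (a point): Bright steel wrench socket no. 4, the largest of four: a plain upright cylinder 48 mm in diameter and 65 mm tall with a black hexagonal mouth on top, standing on the bench. Loose. The point is its centre on the axis, half-way up (32.5 mm above its foot); z axis up along the socket.
- mark_1: White disc, 52 mm across with a small black centre dot, flush on the blue tray's top: an outer one of four identical marks in a straight row 68 mm apart, named mark_1 to mark_4 in order along the tray's y axis. Origin at the disc's centre, 8 mm above the bench; y axis along the row.
- mark_2: White disc, 52 mm across with a small black centre dot, flush on the blue tray's top: an inner one of four identical marks in a straight row 68 mm apart, named mark_1 to mark_4 in order along the tray's y axis. Origin at the disc's centre, 8 mm above the bench; y axis along the row.
- mark_3: White disc, 52 mm across with a small black centre dot, flush on the blue tray's top: an inner one of four identical marks in a straight row 68 mm apart, named mark_1 to mark_4 in order along the tray's y axis. Origin at the disc's centre, 8 mm above the bench; y axis along the row.
- mark_4: White disc, 52 mm across with a small black centre dot, flush on the blue tray's top: an outer one of four identical marks in a straight row 68 mm apart, named mark_1 to mark_4 in order along the tray's y axis. Origin at the disc's centre, 8 mm above the bench; y axis along the row.
- tray: Low flat blue plate fixed to the bench, 70 mm wide (its x axis), 340 mm long (its y axis) and 8 mm thick, carrying the four marks and an end block at each end. It lies roughly crosswise before the robot. Origin at the centre of its underside, on the bench; z up.
- red_end: Red block 66 x 22 mm, 14 mm tall, fixed on one end of the tray, 53 mm beyond the nearest mark's centre. A black block of the same size is on the other end; which end is red varies, so the mark beside it may be mark_1 or mark_4. Origin at the centre of its underside, on the tray's top.
Things that resemble listed ones, but are neither listed nor needed, are in the scene too. Leave any brown or orange look-alike of the part that bears socket_1_mid alone. What is shaped like the part that bears socket_3_mid but turquoise is not meant.

How it is judged (in metres and radians):
At the end, for the whole second after the job is handed in: Each socket stands upright (within 0.1 rad) and at rest on the tray, its axis within 12 mm of the centre of its own mark: smallest on the mark beside the red block, then second smallest, second largest, and largest beside the black block; its height agrees with standing on the tray to 4 mm (((horizontal distance between red_end and mark_1 below 0.08 m and horizontal distance between socket_1_mid and mark_1 below 0.012 m and horizontal distance between socket_2_mid and mark_2 below 0.012 m and horizontal distance between socket_3_mid and mark_3 below 0.012 m and horizontal distance between socket_4_mid and mark_4 below 0.012 m) or (horizontal distance between red_end and mark_4 below 0.08 m and horizontal distance between socket_1_mid and mark_4 below 0.012 m and horizontal distance between socket_2_mid and mark_3 below 0.012 m and horizontal distance between socket_3_mid and mark_2 below 0.012 m and horizontal distance between socket_4_mid and mark_1 below 0.012 m)) and angle between each of socket_1_mid, socket_2_mid, socket_3_mid, socket_4_mid's own z axis and vertical below 0.1 rad and height (world z) of socket_1_mid between 0.029 and 0.037 m and linear speed of each of socket_1, socket_2, socket_3, socket_4 below 0.02 m/s and angular speed of each of socket_1, socket_2, socket_3, socket_4 below 0.2 rad/s and height (world z) of socket_2_mid between 0.0315 and 0.0395 m and height (world z) of socket_3_mid between 0.034 and 0.042 m and height (world z) of socket_4_mid between 0.0365 and 0.0445 m); the robot touches nothing.
It fails at once if a socket is knocked over or tipped by more than 0.6 rad (angle between any of socket_1_mid, socket_2_mid, socket_3_mid, socket_4_mid's own z axis and vertical above 0.6 rad).
It also fails if it takes over 104 s, if anything falls off the work surface, if the arm or the gripper's body presses on something with over 40 N, if the wrist force passes 120 N, or if a joint passes its speed limit or range.

## Working session

There is one attempt and no reset: what is moved stays moved. The work goes in short steps, Python scripts to look and compute and a tool call to move; the robot and the scene stay as the last step left them, time stands still between calls to the robot, and variables do not carry over. Pictures are saved under pics/ and viewed, at most 14 in all, crops included, and the job is handed in when it is done.

Besides the shell and the picture viewer there is one more tool, called after "Call:" by a JSON object that holds its "op" and its "data", one argument or row to a line. step_arm: Moves the arm, as the interface text tells. Its arguments: {"type":"object","properties":{"targets":{"type":"array"},"fingers":{"type":"number"},"newtons":{"type":"number"}},"required":["targets"]}

```bash
mkdir -p pics; ls; python3 - <<'E'
from bench import r, vision
import cv2
for n in("top","scene"):
    s=vision.snapshot(n); cv2.imwrite(f"pics/{n}0.png",s["img"]); print(n,{k:v for k,v in s.items() if k!="img"})
print(r.sense())
E
```

```text
pics
top {'mtx': array([[496.92217717,   0.        , 285.73938259],
       [  0.        , 496.92217717, 208.24336981],
       [  0.        ,   0.        ,   1.        ]]), 'eye': array([ 465.54619334,   53.10277777, 1014.8144466 ]), 'attitude': array([  6.7730025 ,  -1.41850025, -89.52840781])}
scene {'mtx': array([[453.63196779,   0.        , 283.42937365],
       [  0.        , 453.63196779, 209.55050619],
       [  0.        ,   0.        ,   1.        ]]), 'eye': array([1288.44602153,  128.40719372,  530.63931805]), 'attitude': array([54.87407968,  1.30139054, 95.92453169])}
{'time': 0.1, 'joint_pos': array([-8.01801029e+01,  7.50968109e+00,  8.53244698e+01,  2.31044073e-04,
        8.72607106e+01, -4.89284647e+00]), 'qd': array([-0.00558701, -0.04266795, -0.12462574,  0.05967629,  0.13326901,
       -0.07466865]), 'joint_efforts': array([-7.89654541e-05, -5.70949602e+01, -5.01944661e+01, -3.12809489e-04,
        8.06347467e-03,  3.43539000e-06]), 'tool_pos': array([ 152.33006025, -579.86438075,  252.34705316]), 'tcp_rot': array([-1.79905504e+02, -8.32089832e-03,  1.47127255e+01]), 'ft_force': array([-0.03069316, -0.06291213, -0.78331375]), 'wrist_torque': array([-0.03864388, -0.01386162, -0.01082984]), 'grip_force': 0.0, 'finger_gap': 85.68353174393371}
```

View pics/top0.png

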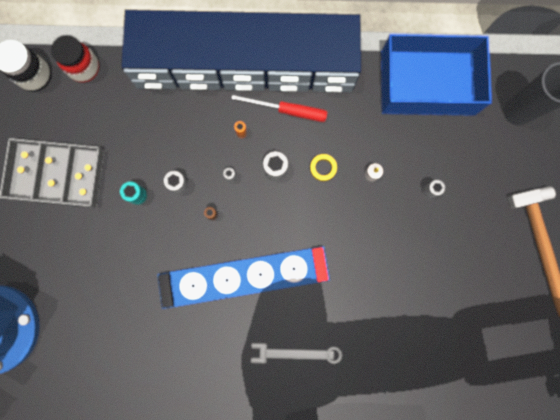

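View pics/scene0.png

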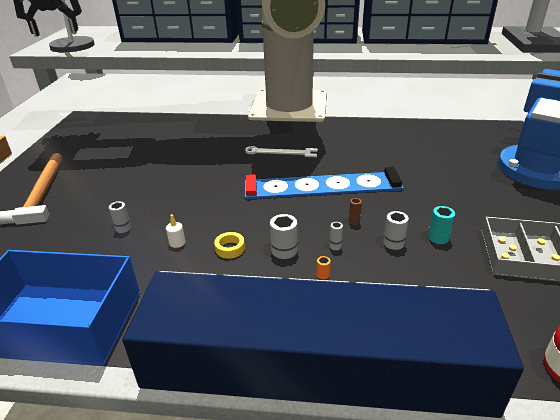

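The top view shows the steel sockets at about (229,173), (437,187), (173,181) and (275,163). It also shows orange and brown look-alikes at (240,127) and (210,213), a turquoise one at (131,191), a yellow ring at (323,167) and a bottle at (375,171). The red block is at (320,265), on the right, so the red end is on the −y side. By size I take no. 1 = 229, no. 2 = 437, no. 3 = 173 and no. 4 = 275. I'll confirm that in an enlarged crop.

```bash
cat > h.py <<'E'
import numpy as np, cv2
from scipy.spatial.transform import Rotation as R
def cam(s): return R.from_euler('xyz',s["attitude"],degrees=True).as_matrix(), np.array(s["eye"]), s["mtx"]
def toplane(s,uv,z):
    M,e,K=cam(s); d=np.linalg.inv(K)@[uv[0],uv[1],1]; d=M@(d*[1,-1,-1]); return e+d*(z-e[2])/d[2]
def proj(s,p):
    M,e,K=cam(s); c=M.T@(np.array(p,float)-e); q=K@(c*[1,-1,-1]); return q[:2]/q[2]
E
python3 - <<'E'
from h import *
from bench import vision
s=vision.snapshot("top"); im=s["img"]
c=[cv2.resize(im[y-25:y+25,x-33:x+34],(400,298),interpolation=cv2.INTER_CUBIC) for x,y in((229,173),(437,187),(173,181),(275,163))]
cv2.imwrite("pics/crop1.png",np.vstack([np.hstack(c[:2]),np.hstack(c[2:])]))
t=cv2.resize(im[240:312,155:335],(800,320),interpolation=cv2.INTER_CUBIC); cv2.imwrite("pics/crop2.png",t)
g=cv2.cvtColor(im,cv2.COLOR_BGR2HSV)
m=((g[...,1]<60)&(g[...,2]>150)).astype(np.uint8)
n,l,st,ce=cv2.connectedComponentsWithStats(m)
for i in range(1,n):
    if st[i,4]>25 and 100<ce[i,1]<310 and 110<ce[i,0]<470: print(st[i],ce[i])
E
```

```text
[231  95  48  13 195] [254.70769231 101.16923077]
[263 151  25  26 341] [275.10557185 163.53665689]
[367 163  17  17 196] [374.75       171.05612245]
[223 168  12  12  84] [228.52380952 173.19047619]
[163 171  21  20 226] [173.30530973 180.50442478]
[429 180  16  16 133] [436.77443609 187.27819549]
[280 255  27  28 568] [293.41901408 268.58098592]
[247 261  27  27 576] [260.03125    274.14236111]
[213 267  28  27 581] [226.44234079 279.80034423]
[180 272  27  28 585] [192.71794872 285.52136752]
```

View pics/crop1.png

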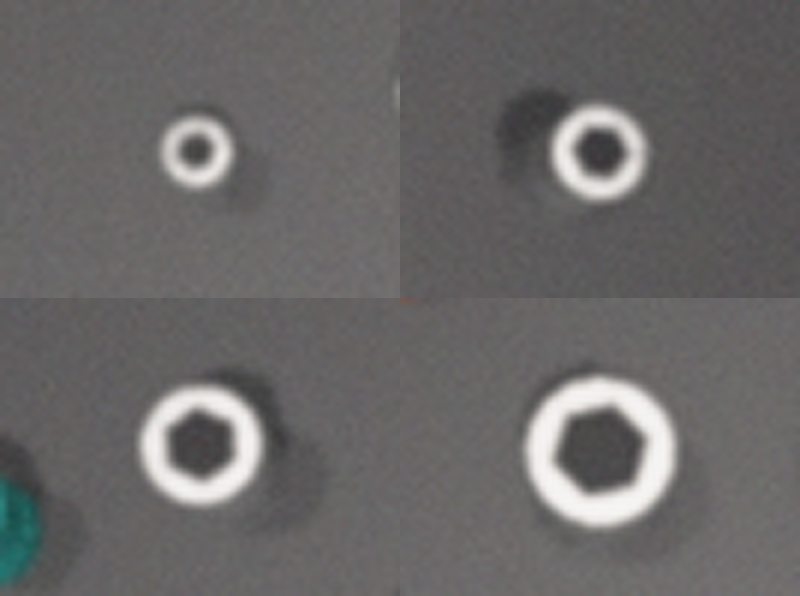

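View pics/crop2.png

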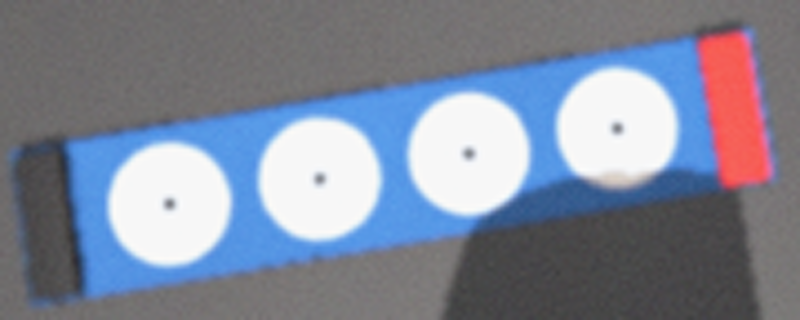

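The crop shows four bright steel rims with black hexagonal mouths. Their diameters of about 12, 16, 20.5 and 25.5 px match 22, 30, 38 and 48 mm. The mark dots agree with the disc centroids.

```bash
python3 - <<'E'
from h import *
from bench import vision
s=vision.snapshot("top"); np.set_printoptions(precision=1,suppress=True)
for n,uv,z in((1,(228.5,173.2),50),(2,(436.8,187.3),55),(3,(173.3,180.5),60),(4,(275.1,163.5),65),('brown',(210,213),45),('turq',(131,191),60),('bottle',(375,171),50),('ring',(323,167),15)): print(n,toplane(s,uv,z))
m=[toplane(s,p,8) for p in((293.4,268.5),(260.0,274.1),(226.4,279.8),(192.8,285.5))]
for p in m: print('mark',p)
d=m[3]-m[0]; print(np.linalg.norm(d)/3, np.degrees(np.arctan2(d[1],d[0])))
E
```

```text
1 [648.5 143.3  50. ]
2 [ 624.6 -267.1   55. ]
3 [630.9 248.7  60. ]
4 [666.   51.9  65. ]
brown [569.9 178.2  45. ]
turq [609.3 329.2  60. ]
bottle [ 656.7 -146.2   50. ]
ring [670.6 -46.4  15. ]
mark [463.4  12.7   8. ]
mark [451.7  79.7   8. ]
mark [439.9 146.7   8. ]
mark [428.1 213.3   8. ]
67.89269745445918 99.98207986775796
```

The mark spacing checks out at 67.9 mm, and the row runs at 100°, so the tray yaw is 10°. I'll grip across the row with tool yaw at 100°. Socket 2 comes first: I travel above it, then look.

Call:
{"op": "step_arm", "data": {
  "targets": [
    [[40, 26, -8, 0, 0, 0.12], [80, 53, -16, 0, 0, 0.24], [118, 78, -25, 0, 0, 0.37], [153, 101, -33, 0, 0, 0.49], [188, 124, -41, 0, 0, 0.61], [223, 148, -50, 0, 0, 0.74], [258, 171, -58, 0, 0, 0.86], [293, 194, -66, 0, 0, 0.99], [328, 217, -74, 0, 0, 1.11], [363, 240, -83, 0, 0, 1.23], [398, 263, -91, 0, 0, 1.36], [433, 287, -100, 0, 0, 1.48]]
  ],
  "fingers": -1,
  "newtons": 40
}}

```text
time: 1.2
tool_pos: [563.3, -307.7, 158.6]
tcp_rot: [-180.0, 0.0, 99.9]
ft_force: [-0.2, -0.7, -0.2]
finger_gap: 85.5
grip_force: 0.0
```

Call:
{"op": "step_arm", "data": {
  "targets": [
    [[20, 13, -10, 0, 0, 0.009], [35, 23, -20, 0, 0, 0.009], [39, 26, -30, 0, 0, 0.009], [39, 26, -40, 0, 0, 0.009], [39, 26, -40, 0, 0, 0.009], [39, 26, -40, 0, 0, 0.009]]
  ]
}}

```text
time: 1.7
tool_pos: [599.2, -283.9, 118.0]
tcp_rot: [-179.9, -0.1, 100.0]
ft_force: [0.4, -0.6, 1.3]
finger_gap: 85.7
grip_force: 0.0
```

Call:
{"op": "step_arm", "data": {
  "targets": [
    [[13, 9, 0, 0, 0, 0], [25, 17, -5, 0, 0, 0], [25, 17, -10, 0, 0, 0], [25, 17, -10, 0, 0, 0], [25, 17, -10, 0, 0, 0], [25, 17, -10, 0, 0, 0]]
  ]
}}

```text
time: 2.2
tool_pos: [625.4, -266.7, 109.2]
tcp_rot: [-180.0, 0.0, 100.0]
ft_force: [-0.2, -0.4, -0.3]
finger_gap: 85.4
grip_force: 0.0
```

```bash
python3 - <<'E'
from h import *
from bench import vision,r
print(r.sense()["tool_pos"])
a=vision.snapshot("scene"); s=a["img"]; t=vision.snapshot("top")["img"]
cv2.imwrite("pics/a1.png",np.hstack([cv2.resize(s[130:260,40:200],(400,325),interpolation=2),cv2.resize(t[120:250,357:517],(400,325),interpolation=2)]))
print(proj(a,[624.6,-267.1,55]))
E
```

```text
[ 625.36591408 -266.70183585  109.16418116]
[116.11269151 205.0452471 ]
```

View pics/a1.png

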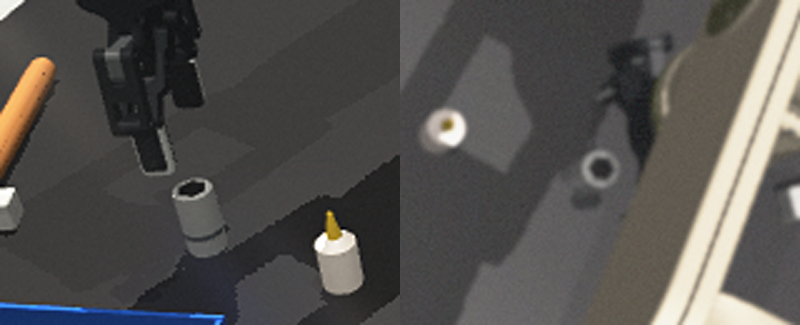

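The scene crop puts the socket 2 rim at (117.6,205.2), against a predicted (116.1,205.0), so the two agree to about 2–3 mm. The open fingers straddle it, so I descend and grip.

Call:
{"op": "step_arm", "data": {
  "targets": [
    [[0, 1, -12, 0, 0, 0], [0, 1, -26, 0, 0, 0], [0, 1, -40, 0, 0, 0], [0, 1, -54, 0, 0, 0], [0, 1, -66, 0, 0, 0], [0, 1, -75, 0, 0, 0], [0, 1, -75, 0, 0, 0], [0, 1, -75, 0, 0, 0]]
  ]
}}

```text
time: 2.97
tool_pos: [625.2, -264.9, 33.0]
tcp_rot: [-179.9, -0.1, 100.0]
ft_force: [-0.4, -0.3, 0.3]
finger_gap: 85.2
grip_force: 0.0
```

Call:
{"op": "step_arm", "data": {
  "targets": [
    [[0, 0, 0, 0, 0, 0], [0, 0, 0, 0, 0, 0], [0, 0, 0, 0, 0, 0], [0, 0, 0, 0, 0, 0], [0, 0, 0, 0, 0, 0], [0, 0, 0, 0, 0, 0], [0, 0, 0, 0, 0, 0], [0, 0, 0, 0, 0, 0], [0, 0, 0, 0, 0, 0], [0, 0, 0, 0, 0, 0], [0, 0, 0, 0, 0, 0], [0, 0, 0, 0, 0, 0]]
  ],
  "fingers": 1,
  "newtons": 40
}}

```text
time: 3.97
tool_pos: [626.3, -265.5, 35.0]
tcp_rot: [179.9, 0.0, 100.0]
ft_force: [-0.6, 0.0, 4.8]
finger_gap: 28.9
grip_force: 40.0
```

Call:
{"op": "step_arm", "data": {
  "targets": [
    [[0, 0, 6, 0, 0, 0], [0, 0, 16, 0, 0, 0], [0, 0, 28, 0, 0, 0], [0, 0, 40, 0, 0, 0], [-3, 6, 50, 0, 0, 0], [-9, 18, 58, 0, 0, 0], [-18, 36, 64, 0, 0, 0], [-30, 60, 68, 0, 0, 0], [-44, 87, 70, 0, 0, 0], [-58, 115, 70, 0, 0, 0], [-72, 143, 70, 0, 0, 0], [-86, 171, 70, 0, 0, 0]]
  ]
}}

```text
time: 4.97
tool_pos: [539.2, -92.9, 105.4]
tcp_rot: [179.9, 0.0, 100.0]
ft_force: [0.4, -0.0, -0.9]
finger_gap: 28.6
grip_force: 39.6
```

Call:
{"op": "step_arm", "data": {
  "targets": [
    [[-14, 28, 0, 0, 0, 0], [-28, 56, 0, 0, 0, 0], [-42, 84, 0, 0, 0, 0], [-56, 112, 0, 0, 0, 0], [-68, 136, 0, 0, 0, 0], [-78, 155, 0, 0, 0, 0], [-85, 168, 0, 0, 0, 0], [-88, 174, 0, 0, 0, 0], [-88, 174, -10, 0, 0, 0], [-88, 174, -20, 0, 0, 0], [-88, 174, -30, 0, 0, 0], [-88, 174, -30, 0, 0, 0]]
  ]
}}

```text
time: 5.97
tool_pos: [450.1, 78.8, 71.1]
tcp_rot: [-179.7, -0.0, 100.0]
ft_force: [-0.2, -0.5, -1.7]
finger_gap: 29.0
grip_force: 39.7
```

```bash
python3 - <<'E'
from h import *
from bench import vision,r
x=r.sense(); print(x["tool_pos"],x["finger_gap"],x["grip_force"],x["ft_force"])
a=vision.snapshot("scene"); s=a["img"]
cv2.imwrite("pics/a2.png",cv2.resize(s[120:240,230:430],(800,480),interpolation=2))
for p in [(451.7,79.7,8),(463.4,12.7,8),(439.9,146.7,8),(428.1,213.3,8)]: print((proj(a,p)-[230,120])*4)
E
```

```text
[450.05368127  78.80537238  71.05608443] 29.023075142128175 39.729568948969245 [-0.16725721 -0.54625714 -1.70646612]
[305.42507614 256.66272515]
[180.36167368 263.70418222]
[429.73637714 249.5671459 ]
[552.53933983 242.48992033]
```

View pics/a2.png

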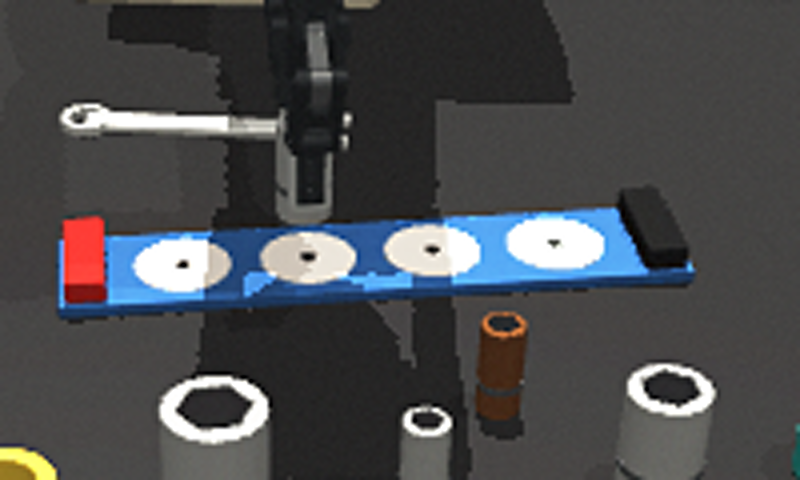

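The socket is held upright above mark_2 (dot at crop (307,257)). I lower and release.

Call:
{"op": "step_arm", "data": {
  "targets": [
    [[1, 1, -7, 0, 0, 0], [2, 1, -14, 0, 0, 0], [2, 1, -20, 0, 0, 0], [2, 1, -24, 0, 0, 0], [2, 1, -26, 0, 0, 0], [2, 1, -28, 0, 0, 0], [2, 1, -28, 0, 0, 0], [2, 1, -28, 0, 0, 0]]
  ]
}}

```text
time: 6.68
tool_pos: [453.9, 80.8, 46.3]
tcp_rot: [180.0, 0.0, 100.0]
ft_force: [-0.3, 0.6, -1.3]
finger_gap: 29.0
grip_force: 39.7
```

Call:
{"op": "step_arm", "data": {
  "targets": [
    [[-1, -1, -1, 0, 0, 0], [-1, -1, -2, 0, 0, 0], [-1, -1, -3, 0, 0, 0], [-1, -1, -3, 0, 0, 0]]
  ]
}}

```text
time: 7.02
tool_pos: [452.7, 79.7, 43.0]
tcp_rot: [-180.0, -0.0, 100.0]
ft_force: [-0.1, 0.1, -1.8]
finger_gap: 29.2
grip_force: 39.7
```

Call:
{"op": "step_arm", "data": {
  "targets": [
    [[0, 0, -0.5, 0, 0, 0], [0, 0, -1, 0, 0, 0], [0, 0, -1, 0, 0, 0]]
  ]
}}

```text
time: 7.27
tool_pos: [452.9, 79.8, 43.0]
tcp_rot: [-180.0, 0.0, 100.0]
ft_force: [-5.3, -0.7, 9.6]
finger_gap: 29.1
grip_force: 40.9
```

Contact registered at +9.6 N. I release and rise.

Call:
{"op": "step_arm", "data": {
  "targets": [
    [[0, 0, 0, 0, 0, 0], [0, 0, 0, 0, 0, 0], [0, 0, 0, 0, 0, 0], [0, 0, 0, 0, 0, 0], [0, 0, 0, 0, 0, 0], [0, 0, 0, 0, 0, 0], [0, 0, 0, 0, 0, 0], [0, 0, 0, 0, 0, 0], [0, 0, 10, 0, 0, 0], [0, 0, 25, 0, 0, 0], [0, 0, 45, 0, 0, 0], [0, 0, 70, 0, 0, 0]]
  ],
  "fingers": -1
}}

```text
time: 8.27
tool_pos: [451.7, 79.7, 112.3]
tcp_rot: [-179.9, -0.0, 100.0]
ft_force: [1.1, 0.2, -0.3]
finger_gap: 85.4
grip_force: 0.0
```

Call:
{"op": "step_arm", "data": {
  "targets": [
    [[15, 5, 5, 0, 0, 0], [40, 13, 5, 0, 0, 0], [68, 22, 5, 0, 0, 0], [96, 31, 5, 0, 0, 0], [124, 40, 5, 0, 0, 0], [152, 49, 5, 0, 0, 0], [175, 57, 0, 0, 0, 0], [190, 62, -5, 0, 0, 0], [197, 64, -12, 0, 0, 0], [197, 64, -20, 0, 0, 0], [197, 64, -20, 0, 0, 0], [197, 64, -20, 0, 0, 0]]
  ]
}}

```text
time: 9.27
tool_pos: [648.6, 143.5, 91.5]
tcp_rot: [-179.9, -0.0, 100.0]
ft_force: [0.4, -0.6, 0.6]
finger_gap: 85.8
grip_force: 0.0
```

```bash
python3 - <<'E'
from h import *
from bench import vision,r
x=r.sense(); print(x["tool_pos"])
a=vision.snapshot("scene"); s=a["img"]
cv2.imwrite("pics/a3.png",cv2.resize(s[130:270,230:430],(800,560),interpolation=2))
for p in [(451.7,79.7,63),(648.5,143.3,50),(666,51.9,65),(630.9,248.7,60)]: print((proj(a,p)-[230,130])*4)
E
```

```text
[648.60313984 143.49594677  91.45394745]
[306.09095717 127.69418868]
[423.21903152 377.90074145]
[210.76115423 365.12608509]
[667.12116663 346.06476008]
```

View pics/a3.png

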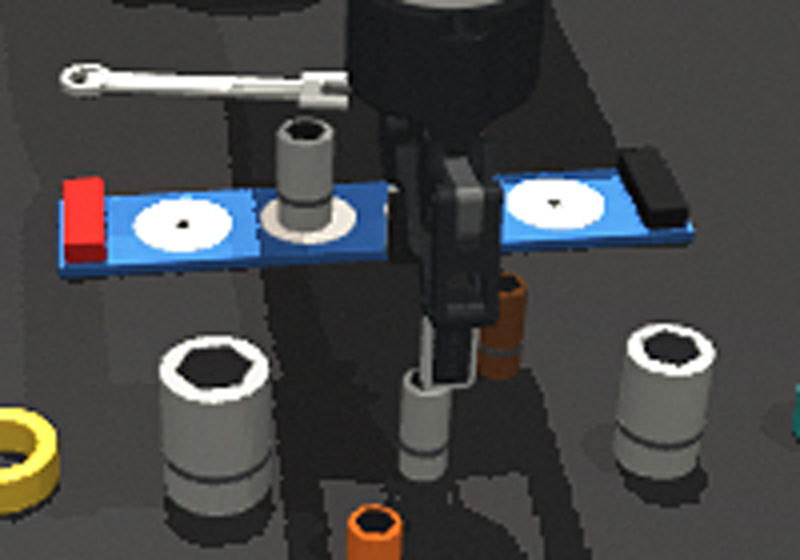

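Socket 2 stands centred on mark_2: its foot is at about (305,215) and the disc centre at (308,217). The front finger looks shifted right of socket 1 (447 against 425), and that fits the 10° closing line. I descend.

Call:
{"op": "step_arm", "data": {
  "targets": [
    [[0, 0, -10, 0, 0, 0], [0, 0, -22, 0, 0, 0], [0, 0, -34, 0, 0, 0], [0, 0, -46, 0, 0, 0], [0, 0, -54, 0, 0, 0], [0, 0, -58, 0, 0, 0], [0, 0, -58, 0, 0, 0], [0, 0, -58, 0, 0, 0]]
  ]
}}

```text
time: 9.98
tool_pos: [649.7, 143.8, 33.8]
tcp_rot: [-180.0, -0.0, 100.0]
ft_force: [-1.2, 0.0, 1.0]
finger_gap: 85.2
grip_force: 0.0
```

Call:
{"op": "step_arm", "data": {
  "targets": [
    [[0, 0, 0, 0, 0, 0], [0, 0, 0, 0, 0, 0], [0, 0, 0, 0, 0, 0], [0, 0, 0, 0, 0, 0], [0, 0, 0, 0, 0, 0], [0, 0, 0, 0, 0, 0], [0, 0, 0, 0, 0, 0], [0, 0, 0, 0, 0, 0], [0, 0, 0, 0, 0, 0], [0, 0, 0, 0, 0, 0], [0, 0, 0, 0, 0, 0], [0, 0, 0, 0, 0, 0]]
  ],
  "fingers": 1
}}

```text
time: 10.98
tool_pos: [650.1, 143.8, 34.6]
tcp_rot: [180.0, 0.0, 100.0]
ft_force: [-0.3, 0.3, 5.5]
finger_gap: 20.9
grip_force: 39.4
```

Call:
{"op": "step_arm", "data": {
  "targets": [
    [[0, 0, 8, 0, 0, 0], [0, 0, 22, 0, 0, 0], [0, 0, 38, 0, 0, 0], [-4, -3, 54, 0, 0, 0], [-14, -10, 66, 0, 0, 0], [-32, -22, 74, 0, 0, 0], [-54, -38, 76, 0, 0, 0], [-78, -55, 76, 0, 0, 0], [-102, -72, 76, 0, 0, 0], [-126, -89, 76, 0, 0, 0], [-148, -104, 76, 0, 0, 0], [-166, -117, 76, 0, 0, 0]]
  ]
}}

```text
time: 11.98
tool_pos: [482.2, 26.0, 110.8]
tcp_rot: [-180.0, 0.0, 100.0]
ft_force: [-0.4, -1.1, -0.3]
finger_gap: 20.7
grip_force: 39.2
```

Call:
{"op": "step_arm", "data": {
  "targets": [
    [[-12, -8, 0, 0, 0, 0], [-18, -13, -8, 0, 0, 0], [-20, -14, -22, 0, 0, 0], [-20, -14, -36, 0, 0, 0], [-20, -14, -48, 0, 0, 0], [-20, -14, -57, 0, 0, 0], [-20, -14, -61, 0, 0, 0], [-20, -14, -61, 0, 0, 0], [-20, -14, -61, 0, 0, 0]]
  ]
}}

```text
time: 12.73
tool_pos: [464.1, 12.9, 49.4]
tcp_rot: [-180.0, -0.0, 100.0]
ft_force: [-0.1, -0.7, 0.0]
finger_gap: 21.1
grip_force: 39.2
```

Grasp height was 34.6, so contact is due at about 42.5. I lower slowly.

Call:
{"op": "step_arm", "data": {
  "targets": [
    [[0, 0, -2, 0, 0, 0], [0, 0, -4, 0, 0, 0], [0, 0, -6, 0, 0, 0], [0, 0, -6, 0, 0, 0], [0, 0, -6, 0, 0, 0]]
  ]
}}

```text
time: 13.15
tool_pos: [463.8, 12.8, 43.2]
tcp_rot: [-180.0, -0.0, 100.0]
ft_force: [-0.0, 0.5, -0.3]
finger_gap: 21.0
grip_force: 39.2
```

Call:
{"op": "step_arm", "data": {
  "targets": [
    [[0, 0, -0.5, 0, 0, 0], [0, 0, -1, 0, 0, 0], [0, 0, -1, 0, 0, 0]]
  ]
}}

```text
time: 13.4
tool_pos: [464.0, 12.7, 42.5]
tcp_rot: [180.0, 0.0, 100.0]
ft_force: [-1.2, 0.7, 3.5]
finger_gap: 20.7
grip_force: 39.6
```

Contact. I release and rise, then go to socket 4 at (666, 52), a shift of about +202, +39.

Call:
{"op": "step_arm", "data": {
  "targets": [
    [[0, 0, 0, 0, 0, 0], [0, 0, 0, 0, 0, 0], [0, 0, 0, 0, 0, 0], [0, 0, 0, 0, 0, 0], [0, 0, 0, 0, 0, 0], [0, 0, 0, 0, 0, 0], [0, 0, 0, 0, 0, 0], [0, 0, 0, 0, 0, 0], [0, 0, 10, 0, 0, 0], [0, 0, 25, 0, 0, 0], [0, 0, 45, 0, 0, 0], [0, 0, 70, 0, 0, 0]]
  ],
  "fingers": -1
}}

```text
time: 14.4
tool_pos: [462.7, 12.9, 112.3]
tcp_rot: [-179.9, -0.0, 100.0]
ft_force: [0.1, 0.5, -1.0]
finger_gap: 85.2
grip_force: 0.0
```

Call:
{"op": "step_arm", "data": {
  "targets": [
    [[15, 3, 5, 0, 0, 0], [40, 8, 5, 0, 0, 0], [68, 13, 5, 0, 0, 0], [96, 19, 5, 0, 0, 0], [124, 24, 5, 0, 0, 0], [152, 29, 5, 0, 0, 0], [177, 34, 5, 0, 0, 0], [194, 37, 5, 0, 0, 0], [202, 39, 0, 0, 0, 0], [202, 39, 0, 0, 0, 0], [202, 39, 0, 0, 0, 0]]
  ]
}}

```text
time: 15.32
tool_pos: [665.5, 51.8, 112.0]
tcp_rot: [-179.9, -0.0, 100.0]
ft_force: [-0.1, -0.1, -0.6]
finger_gap: 84.9
grip_force: 0.0
```

```bash
python3 - <<'E'
from h import *
from bench import vision,r
x=r.sense(); print(x["tool_pos"])
a=vision.snapshot("scene"); s=a["img"]
cv2.imwrite("pics/a4.png",cv2.resize(s[130:270,230:430],(800,560),interpolation=2))
E
```

```text
[665.4607537   51.79447159 112.04813813]
```

View pics/a4.png

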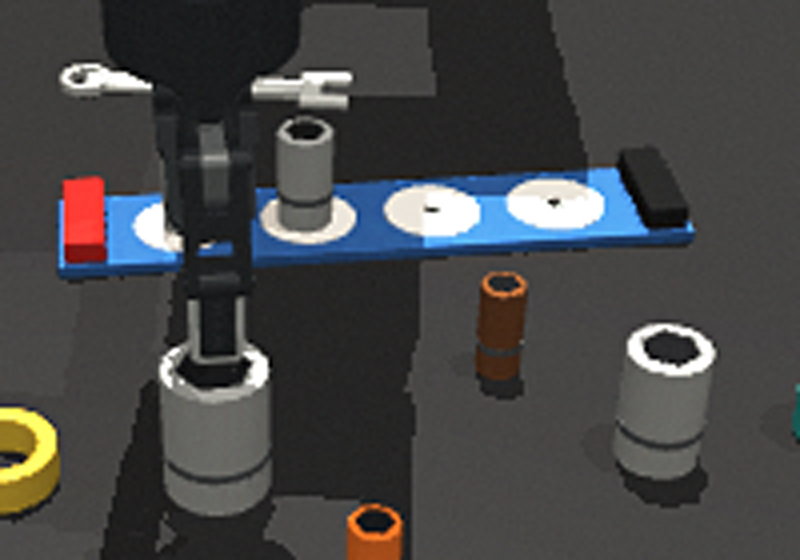

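The gripper is above socket 4 (rim at (215,370)), and socket 1 is partly hidden behind the hand. I descend and grip.

Call:
{"op": "step_arm", "data": {
  "targets": [
    [[0, 0, -12, 0, 0, 0], [0, 0, -26, 0, 0, 0], [0, 0, -40, 0, 0, 0], [0, 0, -54, 0, 0, 0], [0, 0, -66, 0, 0, 0], [0, 0, -75, 0, 0, 0], [0, 0, -75, 0, 0, 0], [0, 0, -75, 0, 0, 0]]
  ]
}}

```text
time: 16.03
tool_pos: [665.1, 51.8, 36.0]
tcp_rot: [-179.9, -0.0, 100.0]
ft_force: [0.2, -0.2, 0.1]
finger_gap: 85.4
grip_force: 0.0
```

Call:
{"op": "step_arm", "data": {
  "targets": [
    [[0, 0, 0, 0, 0, 0], [0, 0, 0, 0, 0, 0], [0, 0, 0, 0, 0, 0], [0, 0, 0, 0, 0, 0], [0, 0, 0, 0, 0, 0], [0, 0, 0, 0, 0, 0], [0, 0, 0, 0, 0, 0], [0, 0, 0, 0, 0, 0], [0, 0, 0, 0, 0, 0], [0, 0, 0, 0, 0, 0]]
  ],
  "fingers": 1,
  "newtons": 60
}}

```text
time: 16.87
tool_pos: [666.8, 51.8, 38.6]
tcp_rot: [179.9, 0.0, 100.0]
ft_force: [0.7, 0.2, 5.6]
finger_gap: 46.9
grip_force: 62.4
```

Call:
{"op": "step_arm", "data": {
  "targets": [
    [[0, 0, 8, 0, 0, 0], [0, 0, 22, 0, 0, 0], [0, 0, 38, 0, 0, 0], [-4, 3, 54, 0, 0, 0], [-14, 9, 66, 0, 0, 0], [-32, 22, 74, 0, 0, 0], [-54, 37, 76, 0, 0, 0], [-78, 53, 76, 0, 0, 0], [-102, 69, 76, 0, 0, 0], [-126, 85, 76, 0, 0, 0], [-150, 102, 76, 0, 0, 0], [-174, 118, 76, 0, 0, 0]]
  ]
}}

```text
time: 17.87
tool_pos: [490.4, 170.4, 113.9]
tcp_rot: [180.0, -0.0, 100.0]
ft_force: [0.1, 0.9, -1.4]
finger_gap: 46.6
grip_force: 62.3
```

Call:
{"op": "step_arm", "data": {
  "targets": [
    [[-22, 15, 0, 0, 0, 0], [-42, 28, 0, 0, 0, 0], [-56, 38, -3, 0, 0, 0], [-62, 42, -10, 0, 0, 0], [-64, 43, -22, 0, 0, 0], [-64, 43, -36, 0, 0, 0], [-64, 43, -48, 0, 0, 0], [-64, 43, -57, 0, 0, 0], [-64, 43, -61, 0, 0, 0], [-64, 43, -61, 0, 0, 0], [-64, 43, -61, 0, 0, 0]]
  ]
}}

```text
time: 18.78
tool_pos: [428.1, 212.5, 52.1]
tcp_rot: [-180.0, 0.0, 100.0]
ft_force: [0.2, -0.6, -1.9]
finger_gap: 46.0
grip_force: 62.3
```

Call:
{"op": "step_arm", "data": {
  "targets": [
    [[0, 1, -2, 0, 0, 0], [0, 1, -4, 0, 0, 0], [0, 1, -5, 0, 0, 0], [0, 1, -5, 0, 0, 0], [0, 1, -5, 0, 0, 0]]
  ]
}}

```text
time: 19.2
tool_pos: [427.9, 213.8, 47.3]
tcp_rot: [180.0, -0.0, 100.0]
ft_force: [0.1, 0.4, -4.0]
finger_gap: 46.7
grip_force: 62.3
```

Call:
{"op": "step_arm", "data": {
  "targets": [
    [[0, 0, -0.5, 0, 0, 0], [0, 0, -1, 0, 0, 0], [0, 0, -1, 0, 0, 0]]
  ]
}}

```text
time: 19.45
tool_pos: [428.0, 213.8, 46.5]
tcp_rot: [180.0, -0.0, 100.0]
ft_force: [-1.4, -0.1, 0.6]
finger_gap: 46.8
grip_force: 62.7
```

Call:
{"op": "step_arm", "data": {
  "targets": [
    [[0, 0, -0.5, 0, 0, 0], [0, 0, -0.5, 0, 0, 0]]
  ]
}}

```text
time: 19.62
tool_pos: [428.0, 213.9, 46.5]
tcp_rot: [180.0, -0.0, 100.0]
ft_force: [-5.5, -1.1, 8.5]
finger_gap: 46.8
grip_force: 63.4
```

Call:
{"op": "step_arm", "data": {
  "targets": [
    [[0, 0, 0, 0, 0, 0], [0, 0, 0, 0, 0, 0], [0, 0, 0, 0, 0, 0], [0, 0, 0, 0, 0, 0], [0, 0, 0, 0, 0, 0], [0, 0, 0, 0, 0, 0], [0, 0, 0, 0, 0, 0], [0, 0, 0, 0, 0, 0], [0, 0, 10, 0, 0, 0], [0, 0, 25, 0, 0, 0], [0, 0, 45, 0, 0, 0], [0, 0, 70, 0, 0, 0]]
  ],
  "fingers": -1
}}

```text
time: 20.62
tool_pos: [426.7, 213.3, 115.8]
tcp_rot: [-179.9, 0.0, 100.0]
ft_force: [-0.0, -0.3, -0.1]
finger_gap: 85.1
grip_force: 0.0
```

Call:
{"op": "step_arm", "data": {
  "targets": [
    [[15, 3, 0, 0, 0, 0], [40, 7, 0, 0, 0, 0], [68, 12, 0, 0, 0, 0], [96, 17, 0, 0, 0, 0], [124, 21, 0, 0, 0, 0], [152, 26, 0, 0, 0, 0], [177, 31, 0, 0, 0, 0], [195, 34, 0, 0, 0, 0], [203, 35, 0, 0, 0, 0], [203, 35, 0, 0, 0, 0], [203, 35, 0, 0, 0, 0]]
  ]
}}

```text
time: 21.53
tool_pos: [630.8, 248.7, 115.9]
tcp_rot: [-180.0, -0.0, 100.0]
ft_force: [0.1, 0.3, 0.5]
finger_gap: 85.3
grip_force: 0.0
```

```bash
python3 - <<'E'
from h import *
from bench import vision,r
x=r.sense(); print(x["tool_pos"])
a=vision.snapshot("scene"); s=a["img"]
cv2.imwrite("pics/a5.png",cv2.resize(s[130:270,230:430],(800,560),interpolation=2))
E
```

```text
[630.79585145 248.69037781 115.88939567]
```

View pics/a5.png

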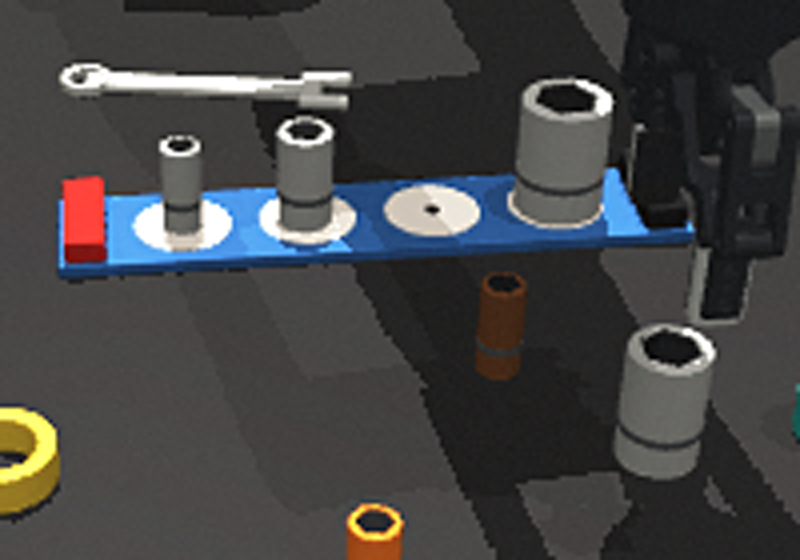

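Sockets 1, 2 and 4 stand on their marks. Socket 4's foot at (557,205) matches dot (554,203), and socket 1's foot at (183,235) is on its disc. I descend on socket 3.

Call:
{"op": "step_arm", "data": {
  "targets": [
    [[0, 0, -12, 0, 0, 0], [0, 0, -26, 0, 0, 0], [0, 0, -42, 0, 0, 0], [0, 0, -58, 0, 0, 0], [0, 0, -70, 0, 0, 0], [0, 0, -79, 0, 0, 0], [0, 0, -79, 0, 0, 0], [0, 0, -79, 0, 0, 0]]
  ]
}}

```text
time: 22.25
tool_pos: [630.1, 248.6, 35.7]
tcp_rot: [-179.9, 0.0, 100.0]
ft_force: [0.4, -0.1, 1.2]
finger_gap: 85.3
grip_force: 0.0
```

Call:
{"op": "step_arm", "data": {
  "targets": [
    [[0, 0, 0, 0, 0, 0], [0, 0, 0, 0, 0, 0], [0, 0, 0, 0, 0, 0], [0, 0, 0, 0, 0, 0], [0, 0, 0, 0, 0, 0], [0, 0, 0, 0, 0, 0], [0, 0, 0, 0, 0, 0], [0, 0, 0, 0, 0, 0], [0, 0, 0, 0, 0, 0], [0, 0, 0, 0, 0, 0]]
  ],
  "fingers": 1,
  "newtons": 60
}}

```text
time: 23.08
tool_pos: [631.6, 249.0, 37.9]
tcp_rot: [179.9, -0.0, 100.0]
ft_force: [-0.9, 0.0, 5.9]
finger_gap: 37.0
grip_force: 60.7
```

Call:
{"op": "step_arm", "data": {
  "targets": [
    [[0, 0, 8, 0, 0, 0], [0, 0, 22, 0, 0, 0], [0, 0, 38, 0, 0, 0], [-4, -2, 54, 0, 0, 0], [-14, -7, 68, 0, 0, 0], [-32, -17, 78, 0, 0, 0], [-54, -29, 84, 0, 0, 0], [-78, -42, 86, 0, 0, 0], [-102, -54, 86, 0, 0, 0], [-126, -67, 86, 0, 0, 0], [-148, -79, 86, 0, 0, 0], [-166, -89, 86, 0, 0, 0]]
  ]
}}

```text
time: 24.08
tool_pos: [463.2, 159.1, 123.3]
tcp_rot: [-180.0, 0.0, 100.0]
ft_force: [0.1, 0.2, -2.5]
finger_gap: 36.6
grip_force: 60.5
```

Call:
{"op": "step_arm", "data": {
  "targets": [
    [[-15, -8, 0, 0, 0, 0], [-23, -12, 0, 0, 0, 0], [-25, -13, -6, 0, 0, 0], [-25, -13, -18, 0, 0, 0], [-25, -13, -34, 0, 0, 0], [-25, -13, -50, 0, 0, 0], [-25, -13, -62, 0, 0, 0], [-25, -13, -70, 0, 0, 0], [-25, -13, -72, 0, 0, 0], [-25, -13, -72, 0, 0, 0], [-25, -13, -72, 0, 0, 0]]
  ]
}}

```text
time: 25.0
tool_pos: [440.4, 146.9, 51.3]
tcp_rot: [180.0, -0.0, 100.0]
ft_force: [0.4, 0.7, -1.2]
finger_gap: 36.0
grip_force: 60.5
```

Contact is expected at about 45.9.

Call:
{"op": "step_arm", "data": {
  "targets": [
    [[0, 0, -2, 0, 0, 0], [0, 0, -4, 0, 0, 0], [0, 0, -5, 0, 0, 0], [0, 0, -5, 0, 0, 0], [0, 0, -5, 0, 0, 0]]
  ]
}}

```text
time: 25.42
tool_pos: [440.0, 146.8, 45.9]
tcp_rot: [180.0, -0.0, 100.0]
ft_force: [0.1, -0.5, -0.6]
finger_gap: 36.9
grip_force: 60.6
```

Call:
{"op": "step_arm", "data": {
  "targets": [
    [[0, 0, -0.5, 0, 0, 0], [0, 0, -1, 0, 0, 0], [0, 0, -1, 0, 0, 0]]
  ]
}}

```text
time: 25.67
tool_pos: [440.1, 146.8, 45.8]
tcp_rot: [180.0, 0.0, 100.0]
ft_force: [-6.6, -2.1, 10.8]
finger_gap: 36.3
grip_force: 61.8
```

Call:
{"op": "step_arm", "data": {
  "targets": [
    [[0, 0, 0, 0, 0, 0], [0, 0, 0, 0, 0, 0], [0, 0, 0, 0, 0, 0], [0, 0, 0, 0, 0, 0], [0, 0, 0, 0, 0, 0], [0, 0, 0, 0, 0, 0], [0, 0, 0, 0, 0, 0], [0, 0, 0, 0, 0, 0], [0, 0, 10, 0, 0, 0], [0, 0, 25, 0, 0, 0], [0, 0, 45, 0, 0, 0], [0, 0, 70, 0, 0, 0]]
  ],
  "fingers": -1
}}

```text
time: 26.67
tool_pos: [438.7, 146.5, 114.8]
tcp_rot: [-179.9, 0.0, 100.0]
ft_force: [0.4, -0.1, 0.2]
finger_gap: 85.3
grip_force: 0.0
```

Call:
{"op": "step_arm", "data": {
  "targets": [
    [[0, 0, 30, 0, 0, 0], [10, -30, 50, 0, 0, 0], [20, -60, 60, 0, 0, 0], [30, -95, 60, 0, 0, 0], [40, -130, 60, 0, 0, 0], [50, -165, 60, 0, 0, 0], [60, -200, 60, 0, 0, 0], [65, -235, 60, 0, 0, 0], [65, -270, 60, 0, 0, 0], [65, -305, 60, 0, 0, 0], [65, -340, 60, 0, 0, 0], [65, -340, 60, 0, 0, 0]]
  ]
}}

```text
time: 27.67
tool_pos: [504.4, -198.9, 175.7]
tcp_rot: [180.0, 0.2, 99.8]
ft_force: [0.4, 0.3, -0.0]
finger_gap: 85.6
grip_force: 0.0
```

Call:
{"op": "step_arm", "data": {
  "targets": [
    [[-10, -35, 0, 0, 0, 0], [-20, -70, 0, 0, 0, 0], [-30, -105, 0, 0, 0, 0], [-40, -140, 0, 0, 0, 0], [-50, -175, 0, 0, 0, 0], [-60, -200, 0, 0, 0, 0], [-60, -200, 0, 0, 0, 0]]
  ]
}}

```text
time: 28.25
tool_pos: [442.8, -397.5, 175.5]
tcp_rot: [-180.0, 0.1, 99.8]
ft_force: [-0.1, 0.6, 0.9]
finger_gap: 85.2
grip_force: 0.0
```

```bash
python3 - <<'E'
from h import *
from bench import vision,r
np.set_printoptions(precision=1,suppress=True)
x=r.sense(); print(x["tool_pos"])
a=vision.snapshot("scene")["img"]; s=vision.snapshot("top"); im=s["img"]
cv2.imwrite("pics/a6.png",np.vstack([cv2.resize(a[140:215,235:415],(720,300),interpolation=2),cv2.resize(im[240:312,155:335],(720,288),interpolation=2)]))
g=cv2.cvtColor(im,cv2.COLOR_BGR2HSV)
for p,h,n in(((463.4,12.7),50,1),((451.7,79.7),55,2),((439.9,146.7),60,3),((428.1,213.3),65,4)): print(n,'expected rim px in top crop',(proj(s,[*p,h+8])-[155,240])*4)
E
```

```text
[ 442.8 -397.5  175.5]
1 expected rim px in top crop [557.8 114.3]
2 expected rim px in top crop [417. 138.]
3 expected rim px in top crop [273.7 162.3]
4 expected rim px in top crop [128.8 187.1]
```

View pics/a6.png

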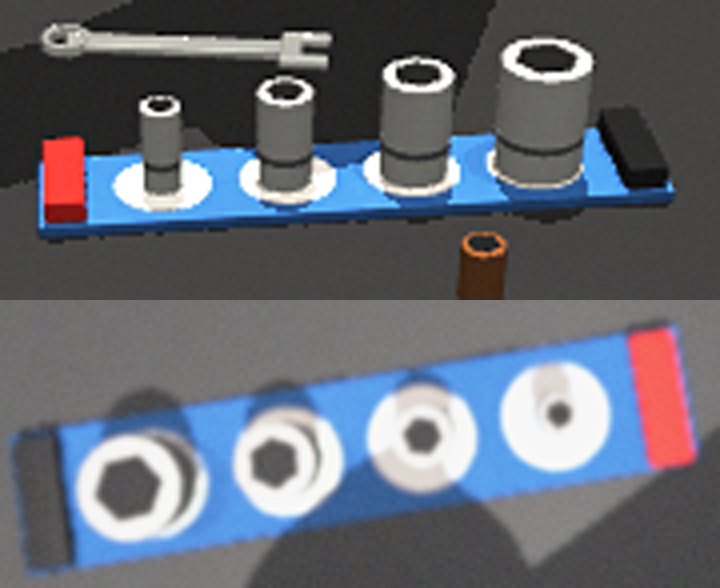

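All four sockets stand upright in order, red to black. In the top crop, the mouth centres at (558,113), (421,136), (275,162) and (129,187) are all within about 2 mm of the expected positions. I hand in.

```bash
python3 -c "
from bench import r
print(r.hand_in())"
```

```text
the job is handed in; nothing more can be done
None
```

All four sockets are standing upright and released on the tray, smallest by the red block to largest by the black one, each about 2 mm or less from its mark centre in the last picture; I handed the job in, but it returned no verdict.

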